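Post a spent battery through the collection box's spring flap

TASK

Get rid of the spent block battery lying on the ledge of the green collection box, without pinching or lifting it: push the orange spring flap open with one finger, with the battery still on the ledge and not touching the flap, and while that finger keeps the flap open, push the battery off the ledge into the box with the other finger. Then take the hand away so that the flap swings shut, with the battery inside; leave the charger, clamp, torch and fuse case where they are.

Things in the scene. Friction and masses are not known exactly. Their poses are not given: they have to be found in the camera images.
- bin: Green collection box, fixed, 260 (x) by 230 (y) mm. Origin on its underside, below the middle of the ledge's far edge; +x points into the box, away from the robot, y along that edge, z up. From x = 0, z = 80 mm the flap and the side walls beside it slope up to x = 85, z = 116 mm, then a flat roof runs to x = 150. Hollow below ledge, flap and roof; inner floor at z = 5 mm.
- ledge_edge (a point): Middle of the far edge of the box's grey front ledge, on its top (box frame 0, 0, 80 mm). The ledge is flat and rimless, level, box frame x = -110 to 0, y = -115 to 115 mm, top at z = 80 mm.
- flap (a joint): Angle of the orange flap, rad: 0 shut, to 1.1 open. Plate 90 long, 210 wide, 4 mm thick, hinged along its upper far edge, free at the ledge's edge. Pushed forward (+x) or down, its free edge swings down into the box; a spring shuts it (0.12 N m at 0, 0.29 at 1.1; about 1.3 N at the free edge starts it). Gap between ledge edge and flap: 92 mm times sin(angle).
- flap_hinge (a point): Middle of the flap's hinge line (box frame x = 85, y = 0, z = 116 mm).
- flap_edge (a point): Middle of the flap's free edge, which moves with the flap; shut, it lies at the ledge's far edge (box frame 0, 0, 80 mm).
- battery_center (a point): Centre of the spent 9 V block battery, loose, about 45 g, blue with a brass-coloured end, lying flat on the ledge: 26.5 (x) by 46 (y) by 17.5 (z) mm, with two 2.5 mm terminals on its +y end. Its long side lies roughly along the ledge's far edge.
- charger: Grey battery charger box with a carrying handle, 140 by 130 by 97 mm high; origin at the middle of its underside. Bystander.
- clamp: Red spring clamp lying flat, 125 by 75 by 22 mm high; origin at the middle of its underside. Bystander.
- torch: Aluminium torch standing on its head, 42 mm across, 128 mm tall; origin at the middle of its underside. Bystander.
- fusecase: Black fuse case, shut, 75 by 110 by 32 mm high; origin at the middle of its underside. Bystander.
Things that resemble listed ones, but are neither listed nor needed, are in the scene too. Of the things like the part that bears battery_center, leave any that is red; of the rest the larger one is meant.

How it is judged:
By the outcome, as a careful person would: the job done as asked, in the order asked, and still so for the second after the job is handed in, with the robot touching nothing.
It also fails if it takes over 38 s, if anything falls off the work surface, if the arm or the gripper's body presses on something with over 40 N, if the wrist force passes 120 N, or if a joint passes its speed limit or range.

ROBOT

A 6-joint arm with a two-finger parallel gripper is mounted at the origin on the work surface. World frame = base frame: x ahead of the robot, y to its left, z up, the work surface at z = 0. Lengths are in mm, angles in rad, forces in N, time in s.
With the tool pointing down it reaches from about 350 to 925 mm from the base axis. Payload 6.4 kg.
Tool frame: the origin (TCP) lies midway between the tips of the shut fingers; the grasp point (between the pads) lies ctrl.tcp_to_grasp behind it (ctrl.tcp_to_grasp is the distance from the TCP to the grasp point, in mm); z points along the fingers, y is the line along which they close (so a half turn about z gives the same grasp; the last joint's range is limited). The gripper opens to 85 mm and grips with 20 to 120 N. Pads are 22 mm wide; open, the fingers measure 114 mm over their backs; the gripper's body (76 mm by 85 mm) begins 54 mm behind the grasp point. The pads swing forward as they close: fully open they stand 13 mm farther back than shut.
Start: joints at [1.091, 0.245, 1.558, -0, 1.339, -0.174], TCP at [195.684, 619.856, 231.29] pointing down, gripper open.
Joint ranges: [-3.13, 3.13], [-1.02, 2.26], [0.13, 2.54], [-0.95, 4.09], [0.21, 2.88], [-2.74, 2.74]. Speed limits (rad/s): [2.57, 2.57, 3.14, 3.14, 3.14, 3.14].

INTERFACE

Orientations are given as a 3x3 rotation matrix whose columns are the frame's x, y, z axes.
In Python, from rig import ctrl, snapshot, calibration, order gives the robot as it stands. The module is installed in compiled form; this text tells all that it offers.
- The arm moves only by the tool play_rows, never from a script. Its argument "motion" is text: rows parted by semicolons, each of 5 numbers parted by spaces: the shift along the tool's x, y, z scaled (see below), then the turn about the tool's z scaled (see below), then the opening, from -1 (shut) to 1 (fully open). A call has 1 to 20 rows; each row is the pose to reach, as a shift and turn from the pose commanded when the call began, along the tool's axes at that moment; what a row does not reach only later rows make up. The controller multiplies each number of a shift by 60 cm and each number of a turn by 90 degrees. A row lasts 1/10 s, in which the tool goes at most 50 mm and 8.59 degrees, less where a joint would pass 70% of its speed; a pose out of reach is approached as far as the arm can. A call with a number of a shift or a turn outside -1 to 1 is refused whole. A call with a gripper value outside its range is refused whole. The fingers move at their own pace and stop on an object; "squeeze" is the grip in N (left out, the last holds). Time passes only in rows, so rows that repeat a pose let the fingers close. It gives the time, the measured TCP pose, the force, the opening and the grip force at its end, in the units of the state.
- ctrl.read_state(): the state, without advancing time (a new reading comes with each control period).
- snapshot(name): name is "scene" or "side" or "wrist"; returns (picture, depth): 400x640x3 uint8, blue, green, red; 400x640 float32, mm along the optical axis (not along the pixel's ray), 0 where there is no reading.
- calibration(name): a dict with "camera_matrix" (3x3 intrinsics, pixels), "extrinsics" (4x4, takes a point from world to camera coordinates). Camera axes: x right, y up, looking along -z (the intrinsics and any distortion apply to the point x, -y, -z); pixel columns grow to the right and rows downward; lengths in mm; the calibration is good to about 2 mm. The wrist camera is an equidistant fisheye: a pixel r from the principal point sees the ray r / f radians off the axis. A picture is of the moment at which its call begins: read the wrist's pose just before it. calibration takes no time and is no camera call; for the wrist camera it gives the pose at the moment of the call.
- order.hand_in(): hands the job in; it is judged then, once.
The state is a dict: "time": time; "joint_pos": joint angles; "qd": joint speeds; "tau": joint torques, N m; "position": TCP position; "eef_rot": TCP orientation; "contact_force": force on the tool from outside, world axes, zero at the start; "moment": the same for the moment, N m; "grip_width": opening from 0.0 (shut) to 1.0 (fully open); "finger_force": force on a finger pad.
Only numpy, scipy, OpenCV 4.12 (cv2) and the standard library are available. Lean on these libraries where they do the work, as an engineer would, in place of code of your own. Each camera call takes 0.05 s, during which the arm holds its last target. There are 200 camera calls.

## Working session

There is one attempt and no reset: what is moved stays moved. The work goes in short steps, Python scripts to look and compute and a tool call to move; the robot and the scene stay as the last step left them, time stands still between calls to the robot, and variables do not carry over. Pictures are saved under pics/ and viewed, at most 10 in all, crops included, and the job is handed in when it is done.

Besides the shell and the picture viewer there is one more tool, called by a JSON object that holds its "op" and its "data", one argument or row to a line. play_rows: Moves the arm, as the interface text tells. Its arguments: {"type":"object","properties":{"motion":{"type":"string"},"squeeze":{"type":"number"}},"required":["motion"]}

```bash
mkdir -p pics
cat > h.py <<'E'
import numpy as np,cv2
from rig import ctrl,snapshot,calibration,order
def pts(d,c):
    K=np.array(c["camera_matrix"]);E=np.array(c["extrinsics"])
    v,u=np.mgrid[0:400,0:640]
    p=np.stack([(u-K[0,2])/K[0,0]*d,-(v-K[1,2])/K[1,1]*d,-d],-1)
    return (p-E[:3,3])@E[:3,:3]
E
python3 - <<'E'
from h import *
s=ctrl.read_state();print(s,ctrl.tcp_to_grasp)
for n in("scene","side"):
    p,d=snapshot(n);c=calibration(n);print(c.keys(),np.array(c["camera_matrix"]).round(1).tolist())
    np.savez(n+".npz",p=p,d=d,w=pts(d,c));cv2.imwrite(f"pics/{n}0.png",p)
E
```

```text
{'time': 0.0, 'joint_pos': array([ 1.09089558e+00,  2.45847795e-01,  1.55901925e+00, -1.24687950e-05,
        1.33869467e+00, -1.74105950e-01]), 'qd': array([-6.28287173e-04,  1.34270651e-03, -3.64141727e-04,  7.22540051e-05,
        2.05718145e-04,  2.64702912e-03]), 'tau': array([-4.67122140e-05, -4.29512715e+01, -3.26126719e+01, -1.96523379e-04,
        5.41070403e-03, -9.49376727e-06]), 'position': array([195.42166315, 619.34022718, 230.15593559]), 'eef_rot': array([[-9.53608698e-01,  3.01047578e-01, -8.98335793e-04],
       [ 3.01048738e-01,  9.53607145e-01, -1.75224265e-03],
       [ 3.29151026e-04, -1.94139669e-03, -9.99998061e-01]]), 'contact_force': array([-0.1335393 , -0.13004818, -0.0946058 ]), 'moment': array([ 0.00335747,  0.02069812, -0.03401033]), 'finger_force': 0.0, 'grip_width': 0.9975564596021167} 18.700000000000003
dict_keys(['camera_matrix', 'extrinsics']) [[419.2, 0.0, 316.7], [0.0, 419.2, 195.9], [0.0, 0.0, 1.0]]
dict_keys(['camera_matrix', 'extrinsics']) [[401.1, 0.0, 318.3], [0.0, 401.1, 200.6], [0.0, 0.0, 1.0]]
```

View pics/scene0.png

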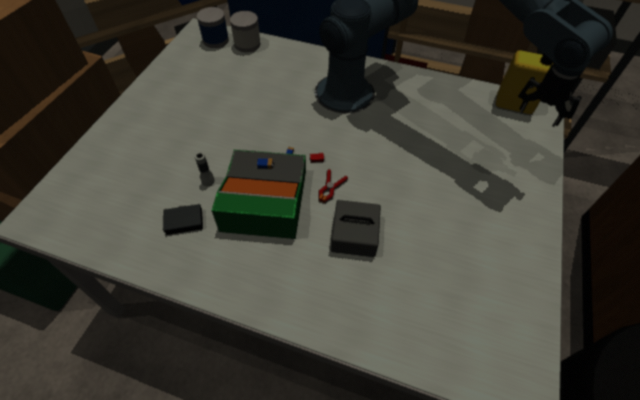

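View pics/side0.png

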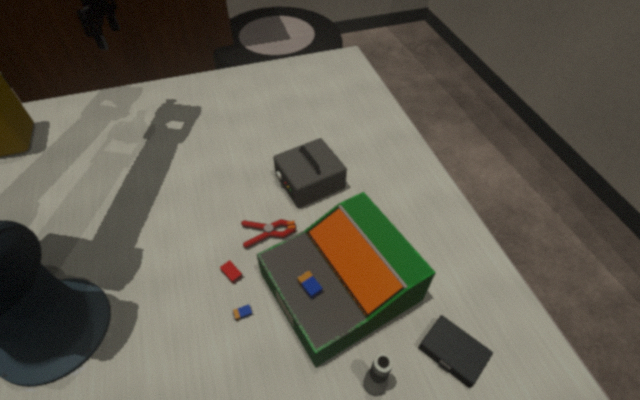

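In the scene view the bin is at (262,190). There are three battery-like things: blue on the ledge at scene (265,162) / side (310,285), a smaller blue one on the table at scene (290,151) / side (243,312), and a red one at scene (317,157) / side (232,271). The larger blue one on the ledge fits. I'll confirm it in a crop and measure.

Run:
```python
from h import *
for n in("side","scene"):
    z=np.load(n+".npz");p,w=z["p"],z["w"];d=z["d"]
    hsv=cv2.cvtColor(p,cv2.COLOR_BGR2HSV)
    H,S,V=[hsv[...,i].astype(int) for i in range(3)]
    def rep(name,m):
        m=m&(d>0);q=w[m]
        if len(q)<5: print(n,name,len(q));return
        r=cv2.minAreaRect(q[:,:2].astype(np.float32)); print(n,name,len(q),"mean",q.mean(0).round(1),"rect",np.round(r[0],1),np.round(r[1],1),round(r[2],1),"z",np.percentile(q[:,2],[2,50,98]).round(1))
        return q
    roi=np.zeros(H.shape,bool)
    if n=="side": roi[190:365,255:440]=1
    else: roi[148:240,212:310]=1
    rep("blue",roi&(H>100)&(H<130)&(S>120)&(w[...,2]>70))
    rep("batt z>88",roi&(w[...,2]>90)&(w[...,2]<105)&(((H>100)&(H<130)&(S>120))|((H>8)&(H<28)&(S>90)))& (np.hypot(*(np.mgrid[0:400,0:640]-np.array([285,310] if n=="side" else [162,265])[:,None,None]))<22))
    q=rep("flap",roi&(H<14)&(S>150)&(V>90)&(w[...,2]>78))
    g=rep("ledge",roi&(S<70)&(abs(w[...,2]-80)<5))
    rep("roof",roi&(abs(w[...,2]-116)<4)&(H>45)&(H<80))
    rep("binall",roi&(w[...,2]>70)&(w[...,2]<125))
z=np.load("side.npz");p=z["p"]
cv2.imwrite("pics/c1.png",cv2.resize(p[190:370,220:440],None,fx=3.3,fy=3.3,interpolation=cv2.INTER_CUBIC))
```

```text
side blue 225 mean [ 498.7 -116.1   96.5] rect [ 499.1 -115.1] [25.5 31.5] 18.2 z [92.  96.7 99.1]
side batt z>88 315 mean [ 496.7 -109.2   96.6] rect [ 497.  -106.5] [27.  49.2] 18.5 z [92.1 96.9 99.1]
side flap 3876 mean [591.5 -84.7  97.2] rect [591.4 -78.5] [ 76.7 215.6] 13.7 z [ 82.3  96.9 113.2]
side ledge 5769 mean [ 497.1 -112.1   79.4] rect [567.9 -85.7] [259.1 232.4] 13.8 z [76.9 79.4 81.8]
side roof 3160 mean [666.3 -72.4 115.3] rect [658.4 -64.7] [ 78.6 230.5] 14.0 z [113.  115.3 117.6]
side binall 15383 mean [568.4 -99.6  93.8] rect [ 579.6 -128.5] [261.7 320.9] 13.5 z [ 76.8  88.6 117.1]
scene blue 88 mean [ 503.6 -111.3   95.4] rect [476.1 -83. ] [ 35.3 115.9] 42.7 z [ 80.7  97.4 102.2]
scene batt z>88 121 mean [ 510.1 -103.3   96.9] rect [531.4 -94.9] [96.7 45.2] 20.9 z [ 90.4  97.5 102.1]
scene flap 920 mean [596.5 -78.1 101.2] rect [595.2 -79.7] [ 74.1 205.5] 13.5 z [ 86.5 101.2 116. ]
scene ledge 1813 mean [ 499.7 -103.8   80.7] rect [568.7 -86.8] [261.7 231.8] 14.4 z [76.4 80.7 84.4]
scene roof 1528 mean [667.7 -62.6 116.6] rect [658.5 -65.4] [ 83.1 230.2] 14.2 z [113.  116.7 119.7]
scene binall 5676 mean [592.5 -79.9  97.1] rect [570.3 -87.2] [267.5 230.9] 13.6 z [ 75.6  95.2 119.7]
```

View pics/c1.png

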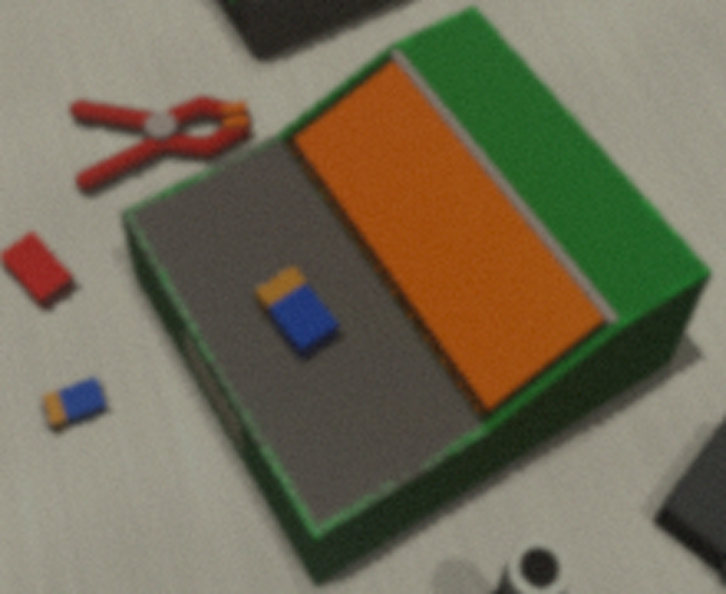

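The crop shows the large blue/brass battery flat on the ledge at crop (297,310), which is the one meant. The smaller blue one at (73,403) and the red one at (37,270) are on the table. The bin sizes match (260x230, z 80/116). The bin's edge point is about (549,-91) with yaw about 13.8°. In the bin frame the battery sits at about (-54,-3).

Plan: line the fingers up along bin x. Finger A goes on the flap and finger B behind the battery. I'll hover first.

{"op": "play_rows", "data": {
  "motion": "-0.876 -0.984 0.083 0.652 1;-0.876 -0.984 0.083 0.652 1;-0.876 -0.984 0.083 0.652 1;-0.876 -0.984 0.083 0.652 1;-0.876 -0.984 0.083 0.652 1;-0.876 -0.984 0.083 0.652 1;-0.876 -0.984 0.083 0.652 1;-0.876 -0.984 0.083 0.652 1;-0.876 -0.984 0.083 0.652 1;-0.876 -0.984 0.083 0.652 1;-0.876 -0.984 0.083 0.652 1;-0.876 -0.984 0.083 0.652 1;-0.876 -0.984 0.083 0.652 1;-0.876 -0.984 0.083 0.652 1;-0.876 -0.984 0.083 0.652 1;-0.876 -0.984 0.083 0.652 1;-0.876 -0.984 0.083 0.652 1;-0.876 -0.984 0.083 0.652 1;-0.876 -0.984 0.083 0.652 1;-0.876 -0.984 0.083 0.652 1"
}}

```text
time: 2.1
position: [518.7, -100.1, 181.4]
eef_rot: [[-0.24, 0.971, -0.0], [0.971, 0.24, 0.0], [0.0, -0.0, -1.0]]
contact_force: [-0.2, -0.7, 0.0]
grip_width: 0.997
finger_force: 0.0
```

```bash
cat > look.py <<'E'
import sys
from h import *
t=sys.argv[1]
print(ctrl.read_state()["position"].round(1))
for n in("side","wrist"):
    p,d=snapshot(n);c=calibration(n);np.savez(f"{n}{t}.npz",p=p,d=d,w=pts(d,c),E=c["extrinsics"],K=c["camera_matrix"])
    if n=="side": a=p[160:360,230:450];a=cv2.resize(a,None,fx=2,fy=2,interpolation=cv2.INTER_CUBIC)
    else: a=cv2.resize(p,(350,219)); a=cv2.copyMakeBorder(a,0,181,0,0,cv2.BORDER_CONSTANT)
    v=a if n=="side" else np.hstack([v,a])
cv2.imwrite(f"pics/l{t}.png",v)
E
python3 look.py 1
```

```text
[ 518.7 -100.1  181.4]
```

View pics/l1.png

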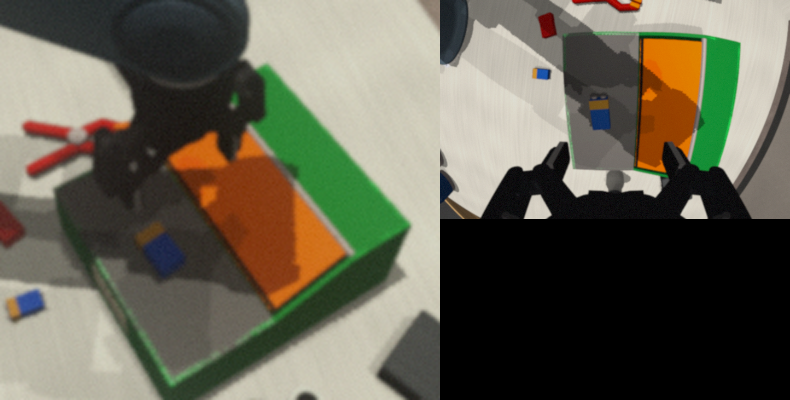

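{"op": "play_rows", "data": {
  "motion": "0 0 0 0 0.1;0 0 0 0 0.1;0 0 0 0 0.1;0 0 0 0 0.1;0 0 0 0 0.1;0 0 0 0 0.1;0 0 0 0 0.1"
}}

```text
time: 2.9
position: [519.2, -101.4, 181.5]
eef_rot: [[-0.238, 0.971, -0.0], [0.971, 0.238, 0.0], [0.0, -0.0, -1.0]]
contact_force: [-0.6, -0.2, 0.6]
grip_width: 0.551
finger_force: 0.0
```

```bash
python3 look.py 2
python3 - <<'E'
from h import *
ex=np.array([.971,.2385]);ey=np.array([-.2385,.971]);o=np.array([548.8,-91.])
for t in "12":
    z=np.load(f"side{t}.npz");w=z["w"];b=np.stack([(w[...,:2]-o)@ex,(w[...,:2]-o)@ey,w[...,2]],-1)
    m=(abs(b[...,0]+31)<70)&(abs(b[...,1]+3)<25)&(b[...,2]>125)&(b[...,2]<300)
    q=b[m];print(t,m.sum())
    for lo in range(170,260,6):
        s=q[(q[:,2]>=lo)&(q[:,2]<lo+6)]
        l=s[s[:,0]<-31];r=s[s[:,0]>-31]
        print(lo,len(l),len(r),[np.percentile(k[:,0],[5,95]).round(1) for k in(l,r) if len(k)>3])
E
```

```text
[ 519.2 -101.4  181.5]
1 1837
170 0 0 []
176 0 0 []
182 0 0 []
188 0 0 []
194 5 17 [array([-84. , -75.1]), array([11.6, 17. ])]
200 17 25 [array([-86.5, -74.3]), array([11.2, 21.7])]
206 22 24 [array([-87.2, -75.6]), array([11.6, 24.5])]
212 24 25 [array([-87.3, -74.4]), array([11.4, 22.2])]
218 22 17 [array([-87.4, -74.3]), array([11.5, 23.6])]
224 13 16 [array([-87. , -75.3]), array([11.3, 18.6])]
230 9 12 [array([-87.3, -75.6]), array([11.7, 25.7])]
236 29 20 [array([-94.1, -74.1]), array([11.8, 36.8])]
242 87 87 [array([-97.6, -71.3]), array([14. , 34.2])]
248 47 56 [array([-100.8,  -64.1]), array([11.7, 36.7])]
254 113 51 [array([-97.1, -43.5]), array([-25.8,  36.9])]
2 1799
170 0 0 []
176 0 0 []
182 3 11 [array([-7.5, -3.3])]
188 12 22 [array([-66. , -54.4]), array([-7.7,  3.4])]
194 23 25 [array([-68. , -54.8]), array([-7.5,  5.7])]
200 20 24 [array([-68.1, -55.6]), array([-7.6,  3.6])]
206 24 24 [array([-67.8, -55.7]), array([-7.6,  5. ])]
212 10 20 [array([-67.6, -56.9]), array([-7.9, -3.8])]
218 10 34 [array([-68.3, -55.2]), array([-7.7, -2. ])]
224 21 21 [array([-70.1, -58.2]), array([-6.2, 12. ])]
230 76 40 [array([-83.5, -58.1]), array([-5.5, 22.7])]
236 83 96 [array([-83.1, -58.5]), array([-0.7, 22.8])]
242 38 22 [array([-87., -61.]), array([-11.8,  26.8])]
248 85 35 [array([-87.1, -51.8]), array([-12. ,  25.9])]
254 45 58 [array([-90.6, -39.1]), array([-25. ,  28.1])]
```

Tip offset is confirmed: about 13 mm above the TCP when open and about 3 mm at 47 mm opening. Next I reopen and descend with B behind the battery and A on the flap.

{"op": "play_rows", "data": {
  "motion": "0 -0.003 0 0 1;0 -0.003 0 0 1;0 -0.003 0 0 1;0 -0.003 0 0 1;0 -0.003 0 0 1;0 -0.003 0.03 0 1;0 -0.003 0.06 0 1;0 -0.003 0.09 0 1;0 -0.003 0.11 0 1;0 -0.003 0.13 0 1;0 -0.003 0.145 0 1;0 -0.003 0.155 0 1;0 -0.003 0.165 0 1;0 -0.003 0.165 0 1"
}}

```text
time: 4.4
position: [517.1, -101.7, 81.9]
eef_rot: [[-0.238, 0.971, -0.001], [0.971, 0.238, 0.0], [0.001, -0.001, -1.0]]
contact_force: [0.2, -0.3, -0.6]
grip_width: 0.999
finger_force: 0.0
```

```bash
python3 look.py 3
python3 - <<'E'
from h import *
a=np.load("side3.npz")["p"][190:350,240:430];b=np.load("wrist3.npz")["p"]
cv2.imwrite("pics/v3.png",np.vstack([cv2.resize(a,(475,400))[:300],cv2.resize(b,(475,297))]))
E
```

```text
[ 517.1 -101.7   81.9]
```

View pics/v3.png

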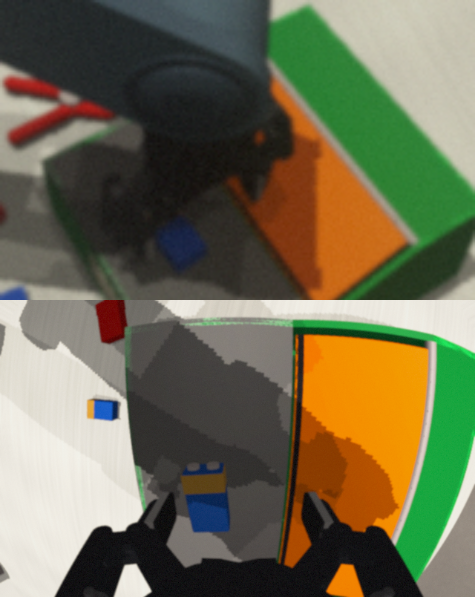

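Run:
```python
from h import *
z=np.load("wrist3.npz");p,d,E,K=[z[k] for k in "pdEK"]
v,u=np.mgrid[0:400,0:640];x=(u-K[0,2])/K[0,0];y=(v-K[1,2])/K[1,1];th=np.hypot(x,y)+1e-9
s=np.tan(np.minimum(th,1.5))/th;P=np.stack([x*s*d,-y*s*d,-d],-1);w=(P-E[:3,3])@E[:3,:3]
ex=np.array([.971,.2385]);ey=np.array([-.2385,.971]);o=np.array([548.8,-91.])
b=np.stack([(w[...,:2]-o)@ex,(w[...,:2]-o)@ey,w[...,2]],-1)
hsv=cv2.cvtColor(p,cv2.COLOR_BGR2HSV);H,S,V=[hsv[...,i].astype(int) for i in range(3)]
m=(v>215)&(v<320)&(u>235)&(u<320)&(S>110)&(((H>100)&(H<130))|((H>10)&(H<30)))&(d>0)
q=b[m];print(m.sum(),np.percentile(q,[2,50,98],axis=0).round(1))
t=q[abs(q[:,2]-97.5)<4];print(len(t),cv2.minAreaRect(t[:,:2].astype(np.float32)))
o2=(S>180)&(H<20)&(v<350)&(u>395)&(b[...,2]>75);print("flap minx",np.percentile(b[o2],[1,99],axis=0).round(1))
for uu,vv in((215,290),(430,290)): print(b[vv,uu].round(1))
```

```text
4565 [[-67.5 -23.4  86.5]
 [-53.5   1.5  98.2]
 [-40.8  20.7  99.4]]
4276 ((-54.487274169921875, -2.412576675415039), (27.482332229614258, 46.50252151489258), 3.7622029781341553)
flap minx [[  3.2 -44.5  82.6]
 [ 80.7 104.6 115.7]]
[-75.6   7.4 126.9]
[  9.9   8.  127.9]
```

{"op": "play_rows", "data": {
  "motion": "0 0 0.008 0 1;0 0 0.014 0 1;0 0 0.018 0 1;0 0 0.018 0 1;0 0.008 0.018 0 1;0 0.016 0.018 0 1;0 0.024 0.018 0 1;0 0.031 0.018 0 1;0 0.038 0.018 0 1;0 0.045 0.018 0 1;0 0.052 0.018 0 1;0 0.058 0.018 0 1;0 0.064 0.018 0 1;0 0.068 0.018 0 1;0 0.068 0.018 0 1;0 0.068 0.018 0 1"
}}

```text
time: 6.1
position: [556.9, -92.0, 71.5]
eef_rot: [[-0.239, 0.971, -0.0], [0.971, 0.239, 0.0], [0.0, -0.0, -1.0]]
contact_force: [-4.1, -0.9, 1.3]
grip_width: 0.998
finger_force: 2.0
```

```bash
python3 look.py 4
python3 - <<'E'
from h import *
a=np.load("side4.npz")["p"][190:350,240:430];b=np.load("wrist4.npz")["p"]
cv2.imwrite("pics/v4.png",np.vstack([cv2.resize(a,(475,400))[:300],cv2.resize(b,(475,297))]))
E
```

```text
[556.9 -92.   71.5]
```

View pics/v4.png

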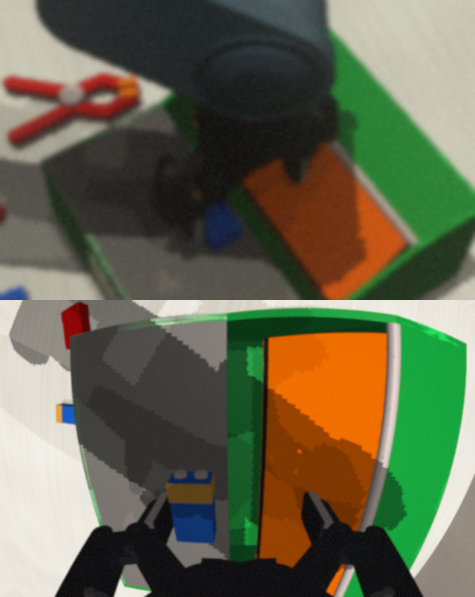

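The picture shows the flap held open by A at (320,510). The battery, at (190,510), is still on the ledge with B touching its rear, and it is clear of the flap. Now I close B forward while advancing and raising the hand, so A stays put.

{"op": "play_rows", "data": {
  "motion": "0 0.003 -0.004 0 1;0 0.005 -0.007 0 0.9;0 0.008 -0.009 0 0.8;0 0.011 -0.011 0 0.7;0 0.014 -0.013 0 0.6;0 0.017 -0.014 0 0.5;0 0.021 -0.016 0 0.4;0 0.025 -0.017 0 0.3;0 0.029 -0.018 0 0.2;0 0.033 -0.019 0 0.1;0 0.037 -0.02 0 0.05;0 0.037 -0.02 0 0.05;0 0.037 -0.02 0 0.05;0 0.037 -0.02 0 0.05",
  "squeeze": 20
}}

```text
time: 7.6
position: [578.2, -86.7, 83.4]
eef_rot: [[-0.239, 0.971, -0.001], [0.971, 0.239, 0.0], [0.0, -0.001, -1.0]]
contact_force: [-5.3, -1.0, 1.3]
grip_width: 0.526
finger_force: 2.1
```

```bash
python3 look.py 5
python3 - <<'E'
from h import *
a=np.load("side5.npz")["p"][190:350,240:430];b=np.load("wrist5.npz")["p"]
cv2.imwrite("pics/v5.png",np.vstack([cv2.resize(a,(475,400))[:300],cv2.resize(b,(475,297))]))
E
```

```text
[578.2 -86.7  83.4]
```

View pics/v5.png

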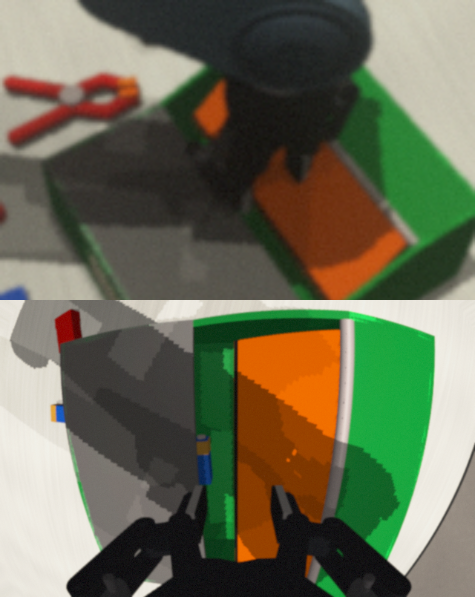

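The battery is at wrist-panel (205,460), past the ledge edge. I'll check its height by depth.

```bash
cat > wb.py <<'E'
import sys
from h import *
z=np.load(f"wrist{sys.argv[1]}.npz");p,d,E,K=[z[k] for k in "pdEK"]
v,u=np.mgrid[0:400,0:640];x=(u-K[0,2])/K[0,0];y=(v-K[1,2])/K[1,1];th=np.hypot(x,y)+1e-9
s=np.tan(np.minimum(th,1.5))/th;P=np.stack([x*s*d,-y*s*d,-d],-1);w=(P-E[:3,3])@E[:3,:3]
ex=np.array([.971,.2385]);ey=np.array([-.2385,.971]);o=np.array([548.8,-91.])
b=np.stack([(w[...,:2]-o)@ex,(w[...,:2]-o)@ey,w[...,2]],-1)
hsv=cv2.cvtColor(p,cv2.COLOR_BGR2HSV);H,S,V=[hsv[...,i].astype(int) for i in range(3)]
m=(v>170)&(v<255)&(u>255)&(u<300)&(H>100)&(H<130)&(S>110)&(d>0)
print(m.sum(),np.percentile(b[m],[2,25,50,75,98],axis=0).round(1))
E
python3 wb.py 5
```

```text
741 [[-10.  -24.2  13. ]
 [ -6.9 -16.2  22.1]
 [ -3.7  -8.   22.7]
 [ -0.5   0.1  23.3]
 [  1.4  20.2  24.6]]
```

The battery lies flat on the inner floor: its top is at z≈22.7, against 5+17.5 expected. Retracting.

{"op": "play_rows", "data": {
  "motion": "0 -0.01 -0.01 0 0.05;0 -0.02 -0.025 0 0.05;0 -0.03 -0.045 0 0.05;0 -0.04 -0.07 0 0.05;0 -0.05 -0.11 0 0.05;0 -0.05 -0.16 0 0.05;0 -0.1 -0.22 0 0.05;0 -0.15 -0.27 0 0.05;0 -0.2 -0.3 0 0.05;0 -0.25 -0.3 0 0.05;0 -0.25 -0.3 0 0.05;0 -0.25 -0.3 0 0.05;0 -0.25 -0.3 0 0.05;0 -0.25 -0.3 0 0.05;0 -0.25 -0.3 0 0.05"
}}

```text
time: 9.2
position: [433.3, -122.4, 263.4]
eef_rot: [[-0.239, 0.971, -0.0], [0.971, 0.239, 0.0], [0.001, -0.0, -1.0]]
contact_force: [0.2, -0.3, -0.6]
grip_width: 0.527
finger_force: 0.0
```

```bash
python3 look.py 6
```

```text
[ 433.3 -122.4  263.4]
```

View pics/l6.png

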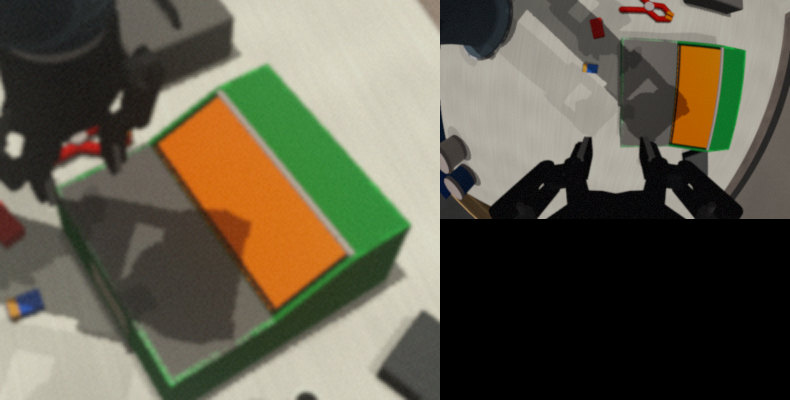

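The flap is shut (its free edge is back along the ledge edge, side panel (158,145) to (272,310)), the ledge is empty, the bystanders look unmoved, and the hand is clear.

```bash
python3 -c "
from rig import order
print(order.hand_in())"
```

```text
the job is handed in; nothing more can be done
None
```

The battery is inside the box on its floor, the flap has swung shut, the bystanders look unmoved, and the job was handed in at about 9 s of the 38 s allowed.

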